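# Bring the inspection camera to its focus stop

## Robot

A 6-joint arm with a two-finger parallel gripper is mounted at the origin on a cart in front of the work surface, level with it; the furniture and walls round the work are solid. World frame = base frame: x ahead of the robot, y to its left, z up, the work surface at z = 0. Lengths are in mm, angles in rad, forces in N, time in s.
With the tool pointing down it reaches from about 400 to 825 mm from the base axis. Payload 7 kg.
Tool frame: the origin (TCP) lies midway between the tips of the shut fingers; the grasp point (between the pads) lies 19 mm behind it (tcp_to_grasp is the distance from the TCP to the grasp point, in mm); z points along the fingers, y is the direction in which the jaws open and shut (so a half turn about z gives the same grasp; the last joint's range is limited). The gripper opens to 85 mm and grips with 20 to 120 N. Pads are 22 mm wide; open, the fingers measure 114 mm over their backs; the gripper's body (76 mm by 85 mm) begins 54 mm behind the grasp point. The pads swing forward as they close: fully open they stand 13 mm farther back than shut.
Start: joints at [1.543, 0.359, 0.012, 0, -1.224, -0.288], TCP at [209.648, 641.594, 231.302] pointing down, gripper open.
Joint ranges: [-3.07, 3.07], [-1.43, 2.12], [-1.02, 1.25], [-3.03, 1.67], [-3.05, -0], [-3.03, 3.03]. Speed limits (rad/s): [2.39, 2.39, 3.01, 3.14, 3.14, 3.14].

## Interface

Orientations are given as a rotation vector (axis times angle).
In Python, from station import * gives the robot as it stands.
- The arm moves only by the tool arm_command, never from a script. Its argument "plan" is a list of rows, each an object of numbers: "dx", "dy", "dz": the shift along the world's x, y, z in m; "rx", "ry", "rz": the turn, a rotation vector about the world's x, y, z in rad; "gripper": the finger opening in m, from 0 to 0.0854. In form: [{"dx": .., "dy": .., "dz": .., "rx": .., "ry": .., "rz": .., "gripper": ..}, ...]. A call has 1 to 12 rows; each row is the pose to reach, as a shift and turn from the pose commanded when the call began; what a row does not reach only later rows make up. A row lasts 1/12 s, in which the tool goes at most 41.7 mm and 7.16 degrees, less where a joint would pass 70% of its speed; a pose out of reach is approached as far as the arm can. A call with a gripper value outside its range is refused whole. The fingers move at their own pace and stop on an object; the grip force is fixed at half the most. Time passes only in rows, so rows that repeat a pose let the fingers close. It gives the time, the measured TCP pose, the force and the opening at its end, in the units of the state.
- read_state(): the state, without advancing time (a new reading comes with each control period).
- snapshot(name): name is "scene" or "side" or "wrist"; returns a dict with "pixels" (480x640x3 uint8, red, green, blue), "fx", "fy", "cx", "cy" (pixels), "position" and "orientation" of the camera in the world. Camera axes: x right, y down, z forward; pixel columns grow to the right and rows downward; lengths in mm; the calibration is good to about 2 mm. A picture is of the moment at which its call begins. There is no depth.
- job_done(): hands the job in, once; it reports no verdict.
The state is a dict: "t": time; "qpos": joint angles; "joint_velocities": joint speeds; "joint_efforts": joint torques, N m; "tool_pos": TCP position; "tcp_rot": TCP orientation; "force": force on the tool from outside, world axes, zero at the start; "ft_torque": the same for the moment, N m; "width": finger opening in mm.
Only numpy, scipy, OpenCV 4.12 (cv2) and the standard library are available. Lean on these libraries where they do the work, as an engineer would, in place of code of your own. Each camera call takes 0.05 s, during which the arm holds its last target. There are 200 camera calls.

## Task

A brass collet stands ready for inspection in front of a small camera on a focus rail: first tip the rail's flip stop over with a fingertip so that its arm lies across the rail, then press down the thumb pad in the middle of the camera's carriage to free the brake and, keeping it pressed, push the carriage along the rail until it rests against the stop arm. Then take the finger off so that the pad springs up and the brake holds the carriage there. Grasp and lift nothing, do not force the carriage along with its brake on, do not push the stop's clamp out of its setting, and leave the collet and the small things around the rail where they are.

Things in the scene. Friction and masses are not known exactly. Their poses are not given: they have to be found in the camera images.
- focus_rail: Focus rail, fixed: black plate, 320 mm along its y, x = -52 to +76 mm, top 12 mm up; T rail 36 mm wide on x = 0, top 28 mm up. Origin: underside, on the rail's line, mid-length. x points away from the robot (turned up to 0.4 rad), y to the left towards the collet. The camera barrel (32 mm thick, up to 81 mm above the worktop) rides at x = +52 mm; only the parked stop arm is near that high.
- carriage (a joint): Place of the carriage along the rail in m, growing towards the stop (+y of focus_rail). It starts between -0.022 and 0.03. With the pad up the brake resists about 5 N; with the pad pressed the carriage slides with about 1 N. If the stop arm is not laid down the carriage runs past it to the rail's end.
- bumper (a point): The foremost point of the brass buffer on the carriage's front end, on the rail's centre line, 35 mm above the worktop. The carriage is 84 mm long (along y) and 56 mm wide, black; it and the camera move together along the rail.
- pad_top (a point): Centre of the top of the dished thumb pad, a black ribbed pad 60 mm long (along the rail) and 36 mm wide in the middle of the carriage, about 54 mm above the worktop when up. Between its two end lips (5 mm high) 52 mm are free for a fingertip. Moves with the carriage. A lamp strip hangs across behind the rail, 0.54 m above the worktop: stay low.
- thumb_pad (a joint): How far the pad is pressed, m: 0 is up (brake on), 0.006 is fully down. It starts to move at about 9 N and is fully down at about 11 N; the brake has let go when it is 1 mm down.
- stop_arm (a joint): Angle of the flip stop's arm, rad: 0 is lying across the rail (the stop is set), about 1.85 is parked, leaning 16 degrees back towards the robot. The arm turns freely about a hinge parallel to the rail and falls by its own weight to either side once past upright (1.57).
- stop_tip (a point): Middle of the free end of the flip stop's arm, a steel bar 46 x 14 (along the rail) x 7 mm with a small upturned end lip and an engraved line; 42 mm from its hinge. Parked: about 75 mm above the worktop, 50 mm (its lip 59 mm) on the robot's side of the rail's centre line. Laid down: 35 mm up. Push it away from the robot, square to the rail, to tip it over.
- stop_face (a point): Point on the arm's face towards the carriage. When the arm lies across the rail, the bumper meets this face: the bumper is at the stop when it has the same y (in the frame of focus_rail) as this point. The same y holds for the parked arm.
- stop_clamp (a point): Centre of the stop's clamp block, 20 mm above the worktop: aluminium, 30 mm long, with a black thumb screw, on the near side of the rail; its place along the rail differs each time. The arm's hinge lies 15 mm above this point and 2 mm farther from the robot. The clamp is only finger-tight: it slips along the rail above about 20 N.
- brass_collet: The collet to be inspected, brass, 15 mm thick, 26 mm high, standing loose on a round table 42 mm above the worktop at the left end of the plate, in front of the lens. Origin: centre of its underside. Not to be touched.
- drill_chuck: Bystander: a small steel drill chuck, 26 mm wide, 37 mm high, standing loose behind the plate. Origin: centre of its underside.
- lid_small: Bystander: a tin lid with stones, 42 mm wide, 12 mm high, loose at the plate's near left corner. Origin: centre of its underside.

How it is judged:
By the outcome, as a careful person would: the job done as asked, in the order asked, and still so for the second after the job is handed in, with the robot touching nothing.
It also fails if it takes over 38 s, if anything falls off the work surface, if the arm or the gripper's body presses on something with over 40 N, if the wrist force passes 120 N, or if a joint passes its speed limit or range.

## Working session

There is one attempt and no reset: what is moved stays moved. The work goes in short steps, Python scripts to look and compute and a tool call to move; the robot and the scene stay as the last step left them, time stands still between calls to the robot, and variables do not carry over. Pictures are saved under pics/ and viewed, about 8 in all and at most 12, crops included, and the job is handed in when it is done.

Besides the shell and the picture viewer there is one more tool, called after "Request:" as a command line: name --argument value ..., lists and objects as JSON in quotes. arm_command: Moves the arm, as the interface text tells. Its arguments: {"type":"object","properties":{"plan":{"type":"array"}},"required":["plan"]}

```bash
mkdir -p pics; cat > h.py <<'E'
from station import *
import numpy as np, cv2, pickle
from scipy.spatial.transform import Rotation as R
def snap(n,f):
    s=snapshot(n); cv2.imwrite(f'pics/{f}.png',s['pixels'][:,:,::-1]); pickle.dump(s,open(f'pics/{f}.pkl','wb')); return s
def load(f): return pickle.load(open(f'pics/{f}.pkl','rb'))
def rot(s):
    o=np.array(s['orientation'],float)
    return o if o.shape==(3,3) else (R.from_rotvec(o) if o.size==3 else R.from_quat(o)).as_matrix()
def proj(s,P):
    p=(np.atleast_2d(P)-np.array(s['position']))@rot(s)
    return np.c_[p[:,0]/p[:,2]*s['fx']+s['cx'],p[:,1]/p[:,2]*s['fy']+s['cy']]
def atz(s,u,v,z):
    d=rot(s)@np.array([(u-s['cx'])/s['fx'],(v-s['cy'])/s['fy'],1]); p=np.array(s['position'])
    return p+d*(z-p[2])/d[2]
E
python3 - <<'E'
from h import *
for n in ('scene','side'):
    s=snap(n,n+'0'); print(n,s['position'],s['orientation'],s['fx'])
print(read_state())
E
```

```text
scene [-127.0952334   544.56330137  453.94179531] [-1.10966453  2.02063042 -1.2204491 ] 535.6356907113949
side [ 541.79235656 -587.28863855  458.99427924] [-2.03487378 -0.02076937  0.02776384] 511.1072932604958
{'t': 0.1, 'qpos': array([ 1.54307548e+00,  3.59323774e-01,  1.12198407e-02, -2.58169767e-04,
       -1.22413469e+00, -2.88116280e-01]), 'joint_velocities': array([ 0.0005966 , -0.0026631 ,  0.00125482, -0.00041546, -0.00052626,
        0.00159276]), 'joint_efforts': array([-1.75785142e-03, -5.84763551e+01,  2.94107294e+01,  6.95460007e+00,
       -3.19227249e-03,  2.20343168e-06]), 'tool_pos': array([209.56285562, 641.22375693, 230.49114954]), 'tcp_rot': array([ 3.10103593e+00, -4.93962746e-01, -8.39056396e-05]), 'force': array([-0.6071808 ,  0.14750355,  0.49629007]), 'ft_torque': array([-0.01621614,  0.01941852,  0.02095452]), 'width': 85.07049767845061}
```

View pics/scene0.png

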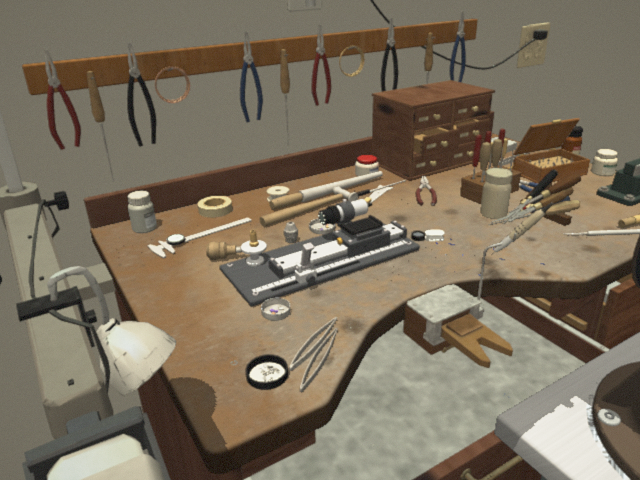

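View pics/side0.png

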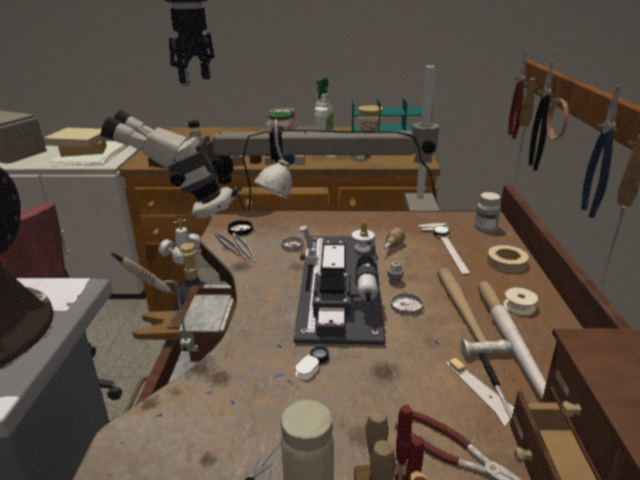

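The scene view shows the plate at about (220–418, 222–300) and the collet at (253,240). The side view shows the plate at about (296–384, 236–342). I'll enlarge both.

```bash
python3 - <<'E'
from h import *
def crop(f,x,y,w,h,k):
    i=cv2.imread(f'pics/{f}.png')[y:y+h,x:x+w]; return cv2.resize(i,None,fx=k,fy=k,interpolation=cv2.INTER_CUBIC)
cv2.imwrite('pics/c1.png',crop('scene0',215,180,210,125,3.8)); cv2.imwrite('pics/c2.png',crop('side0',275,215,140,135,4.4))
E
```

```text
(no output)
```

View pics/c1.png

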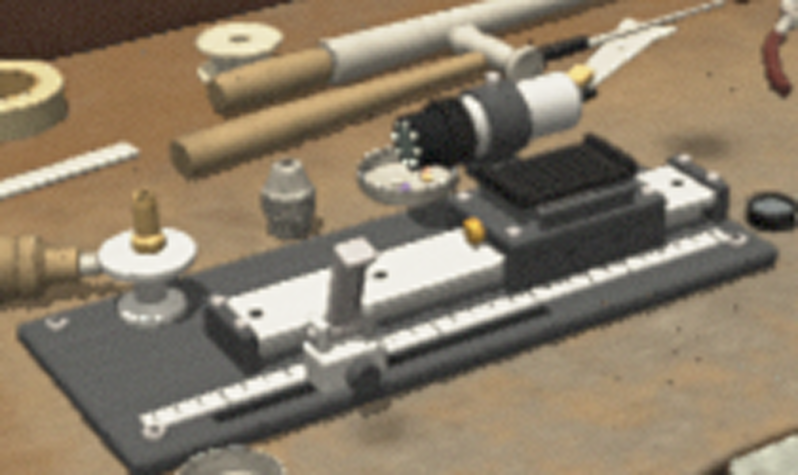

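View pics/c2.png

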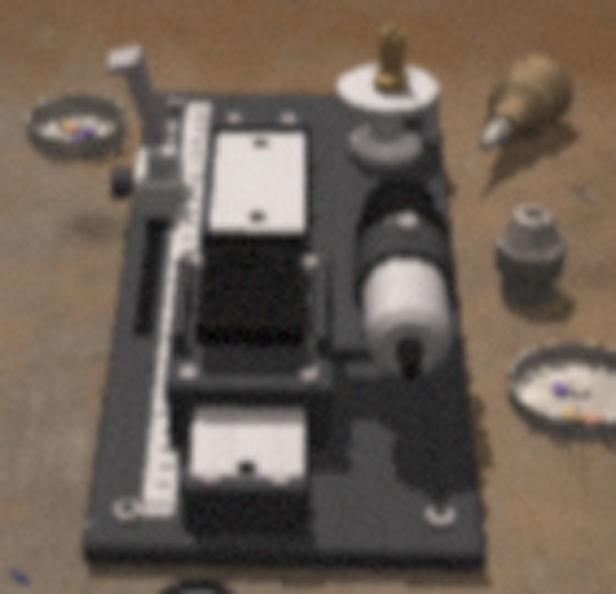

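c1 shows the parked arm tip at (353,248), the bumper at (466,231), the pad centre at (556,172) and three plate corners. c2 shows the arm tip at (127,58), the pad centre at (252,300) and three corners. I'll fit the rail pose and the places along it together.

```bash
python3 - <<'E'
from h import *
from scipy.optimize import least_squares
A,B=load('scene0'),load('side0')
a=lambda u,v:(215+u/3.8,180+v/3.8); b=lambda u,v:(275+u/4.4,215+v/4.4)
# rail coords: x, y(number or name), z
obs=[(A,a(18,326),76,160,12),(A,a(138,468),-52,160,12),(A,a(778,248),-52,-160,12),
(B,b(84,547),-52,-160,12),(B,b(486,547),76,-160,12),(B,b(438,94),76,160,12),
(A,a(556,172),0,'c',57),(B,b(252,300),0,'c',57),(A,a(466,231),0,'b',35),(A,a(353,246),-55,'s',76),(B,b(127,58),-55,'s',76)]
k={'c':3,'b':4,'s':5}
def w(p,x,y,z):
    if isinstance(y,str): y=p[k[y]]
    c,s=np.cos(p[2]),np.sin(p[2]); return np.array([p[0]+c*x-s*y,p[1]+s*x+c*y,z])
f=lambda p:np.concatenate([(proj(C,w(p,x,y,z))[0]-q) for C,q,x,y,z in obs])
r=least_squares(f,[550,300,0,0,50,90],x_scale=[10,10,.1,10,10,10],loss='soft_l1'); p=r.x
print(p.round(3)); print(f(p).reshape(-1,2).round(1))
for n,v in dict(pad=(0,'c',54),bump=(0,'b',35),tip=(-50,'s',75),clamp=(-30,'s',20),end=(0,160,28),collet=(0,150,42)).items(): print(n,w(p,*v).round(1))
E
```

```text
[ 5.36896e+02  1.39849e+02 -1.10000e-02 -7.24520e+01 -2.35810e+01
  6.23510e+01]
[[-1.2 -2.2]
 [-0.6 -2.3]
 [ 0.7 -1.8]
 [-0.5 -0.5]
 [ 0.8  1. ]
 [-0.8 -0.7]
 [ 0.5 -3.8]
 [-0.  -4.8]
 [-0.1 -0.4]
 [ 0.4  0.7]
 [-2.1 -0.7]]
pad [536.1  67.4  54. ]
bump [536.6 116.3  35. ]
tip [487.6 202.7  75. ]
clamp [507.6 202.5  20. ]
end [538.6 299.8  28. ]
collet [538.5 289.8  42. ]
```

Request:
arm_command --plan '[{"dx": 0.02, "dy": -0.037, "dz": 0, "rz": 0.1, "gripper": 0}, {"dx": 0.04, "dy": -0.073, "dz": 0, "rz": 0.2, "gripper": 0}, {"dx": 0.06, "dy": -0.11, "dz": 0, "rz": 0.305, "gripper": 0}, {"dx": 0.08, "dy": -0.147, "dz": 0, "rz": 0.305, "gripper": 0}, {"dx": 0.1, "dy": -0.183, "dz": 0, "rz": 0.305, "gripper": 0}, {"dx": 0.12, "dy": -0.22, "dz": 0, "rz": 0.305, "gripper": 0}, {"dx": 0.14, "dy": -0.257, "dz": 0, "rz": 0.305, "gripper": 0}, {"dx": 0.16, "dy": -0.293, "dz": 0, "rz": 0.305, "gripper": 0}, {"dx": 0.18, "dy": -0.33, "dz": 0, "rz": 0.305, "gripper": 0}, {"dx": 0.2, "dy": -0.367, "dz": 0, "rz": 0.305, "gripper": 0}, {"dx": 0.22, "dy": -0.403, "dz": 0, "rz": 0.305, "gripper": 0}, {"dx": 0.23, "dy": -0.44, "dz": 0, "rz": 0.305, "gripper": 0}]'

```text
validation failed for argument at $.pl...
```

```bash
python3 - <<'E'
from h import *
s=snap('wrist','w1'); print(s['position'],s['orientation'],s['fx']); t=read_state(); print(t['t'],t['tool_pos'],t['tcp_rot'],t['force'],t['width'])
E
```

```text
[286.26198674 615.3383269  372.11816721] [ 1.71930108 -2.37099703 -0.38012428] 331.6769812426046
0.15 [209.55247717 641.24456198 230.56951814] [ 3.10118812e+00 -4.93939687e-01 -1.06369210e-04] [-0.83797663  0.40408897 -0.77275204] 85.28057466673651
```

View pics/w1.png

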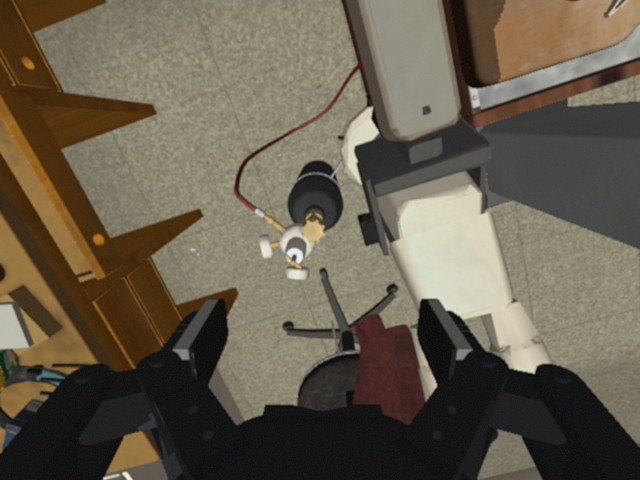

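The move was refused, so time did not pass. The wrist view shows a boom or microscope with a lamp beside the start pose. I'll triangulate it before crossing.

```bash
python3 - <<'E'
from h import *
A,B,W=load('scene0'),load('side0'),load('w1')
def ray(s,q):
    d=rot(s)@np.array([(q[0]-s['cx'])/s['fx'],(q[1]-s['cy'])/s['fy'],1]); return np.array(s['position']),d/np.linalg.norm(d)
def tri(*o):
    M=np.zeros((3,3));v=np.zeros(3)
    for s,q in o:
        p,d=ray(s,q); P=np.eye(3)-np.outer(d,d); M+=P; v+=P@p
    X=np.linalg.solve(M,v); return X.round(), [ (proj(s,X)[0]-q).round(1) for s,q in o]
print('lamp',tri((A,(140,355)),(B,(275,182))))
print('boom corner joint',tri((A,(65,300)),(B,(222,143))))
print('joint SW',tri((B,(222,143)),(W,(420,150))))
print('post',tri((A,(10,190)),(B,(425,135))))
print('bench corner z0 W',atz(W,475,80,0),atz(A,245,465,0))
E
```

```text
lamp (array([404., 477.,  53.]), [array([-1.4, -1.7]), array([-0.7,  0.9])])
boom corner joint (array([306., 523., 165.]), [array([27.2, 33.4]), array([  7.8, -15. ])])
joint SW (array([263., 555., 123.]), [array([-6.4, -0.8]), array([ -8.8, -18.5])])
post (array([746., 556., 149.]), [array([3.6, 6.4]), array([ 1.6, -4.5])])
bench corner z0 W [280.31111053 452.08192487   0.        ] [238.87022601 422.71227995   0.        ]
```

Request:
arm_command --plan '[{"dx": 0.0, "dy": -0.036, "dz": 0.0, "rx": 0.0, "ry": 0.0, "rz": 0.1, "gripper": 0.0}]'

```text
t: 0.23
tool_pos: [209.5, 608.7, 228.6]
tcp_rot: [3.121, -0.339, 0.001]
force: [-0.0, 0.3, 0.8]
width: 75.3
```

```bash
python3 - <<'E'
from h import *
from scipy.optimize import least_squares
A,B,W=load('scene0'),load('side0'),load('w1')
def yz(obs):
    # line with const y,z: for each pixel ray, find point at closest x; residual in plane yz
    def res(p):
        o=[]
        for s,u,v in obs:
            d=rot(s)@np.array([(u-s['cx'])/s['fx'],(v-s['cy'])/s['fy'],1]);c=np.array(s['position'])
            n=np.array([d[1],d[2]]);n/=np.linalg.norm(n);q=p-c[1:];o.append(q[0]*n[1]-q[1]*n[0])
        return o
    r=least_squares(res,[550,150]);return r.x.round(),np.round(r.fun,1)
print('near-side top edge',yz([(B,300,134),(B,240,134),(W,440,10),(W,455,90)]))
print('bottom near edge',yz([(B,300,153),(B,240,153),(W,440,10),(W,455,90)]))
print('far edge (top)',yz([(W,350,20),(W,368,90),(B,300,134)]))
print('scene edges',yz([(A,52,220),(A,103,420),(B,300,134)]),yz([(A,20,220),(A,60,330),(B,300,134)]))
for z in (100,150,200): print(z,[atz(W,*q,z).round() for q in ((430,145),(370,180),(490,150),(455,290),(360,150))])
for f in [(A,(245,465)),(A,(95,228))]: print(atz(f[0],*f[1],0).round())
s=snap('scene','s1');
im=np.hstack([cv2.imread('pics/s1.png')[180:480,0:260],cv2.imread('pics/side0.png')[30:330,90:450]]);cv2.imwrite('pics/c3.png',cv2.resize(im,None,fx=1.29,fy=1.29))
E
```

```text
near-side top edge (array([530., 149.]), array([-0.2,  0.2,  0.1, -0.1]))
bottom near edge (array([515., 110.]), array([-0.1,  0.1,  0.1, -0.1]))
far edge (top) (array([579., 135.]), array([-0.1,  0.1, -0. ]))
scene edges (array([528., 150.]), array([-8.4,  8.5, -0.5])) (array([551., 143.]), array([ 4.6, -4.6, -0.1]))
100 [array([246., 538., 100.]), array([234., 591., 100.]), array([228., 493., 100.]), array([113., 544., 100.]), array([260., 592., 100.])]
150 [array([254., 552., 150.]), array([244., 595., 150.]), array([238., 516., 150.]), array([145., 557., 150.]), array([265., 596., 150.])]
200 [array([261., 566., 200.]), array([253., 600., 200.]), array([249., 538., 200.]), array([177., 570., 200.]), array([270., 600., 200.])]
[239. 423.   0.]
[899. 441.   0.]
```

View pics/c3.png

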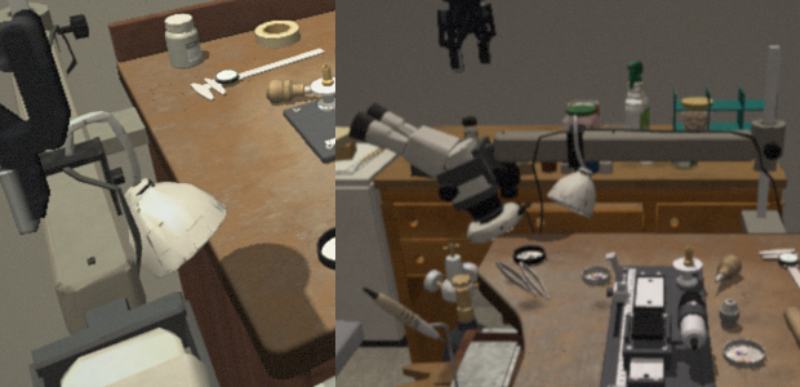

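The boom spans about y 530–580 with its top at about z 150–180, and the lamp hangs at about (404,477). I'll cross above it with a little lift.

Request:
arm_command --plan '[{"dx": 0.005, "dy": -0.02, "dz": 0.03, "rx": 0.0, "ry": 0.0, "rz": 0.1, "gripper": 0.0}, {"dx": 0.02, "dy": -0.055, "dz": 0.04, "rx": 0.0, "ry": 0.0, "rz": 0.205, "gripper": 0.0}, {"dx": 0.037, "dy": -0.09, "dz": 0.04, "rx": 0.0, "ry": 0.0, "rz": 0.205, "gripper": 0.0}, {"dx": 0.055, "dy": -0.125, "dz": 0.04, "rx": 0.0, "ry": 0.0, "rz": 0.205, "gripper": 0.0}, {"dx": 0.073, "dy": -0.16, "dz": 0.04, "rx": 0.0, "ry": 0.0, "rz": 0.205, "gripper": 0.0}, {"dx": 0.093, "dy": -0.195, "dz": 0.04, "rx": 0.0, "ry": 0.0, "rz": 0.205, "gripper": 0.0}, {"dx": 0.113, "dy": -0.23, "dz": 0.04, "rx": 0.0, "ry": 0.0, "rz": 0.205, "gripper": 0.0}, {"dx": 0.133, "dy": -0.265, "dz": 0.04, "rx": 0.0, "ry": 0.0, "rz": 0.205, "gripper": 0.0}, {"dx": 0.155, "dy": -0.3, "dz": 0.04, "rx": 0.0, "ry": 0.0, "rz": 0.205, "gripper": 0.0}, {"dx": 0.178, "dy": -0.335, "dz": 0.035, "rx": 0.0, "ry": 0.0, "rz": 0.205, "gripper": 0.0}, {"dx": 0.205, "dy": -0.37, "dz": 0.02, "rx": 0.0, "ry": 0.0, "rz": 0.205, "gripper": 0.0}, {"dx": 0.23, "dy": -0.4, "dz": 0.005, "rx": 0.0, "ry": 0.0, "rz": 0.205, "gripper": 0.0}]'

```text
t: 1.28
tool_pos: [437.1, 208.1, 239.1]
tcp_rot: [-3.139, 0.017, -0.003]
force: [1.6, 1.2, -0.2]
width: -0.4
```

```bash
python3 - <<'E'
from h import *
s=snap('wrist','w2'); print(s['position'],s['orientation'],s['fx']); t=read_state(); print(t['t'],t['tool_pos'],t['tcp_rot'],t['force'],t['width'])
E
```

```text
[517.5191573  205.82427378 380.9067264 ] [ 2.04123467 -2.06190167 -0.33232805] 331.6769812426046
1.3333 [438.41958899 203.1179067  235.26679473] [ 3.13896957 -0.02176169 -0.00378211] [ 1.64613168 -3.290217   -2.6633749 ] 0.19112569924508435
```

View pics/w2.png

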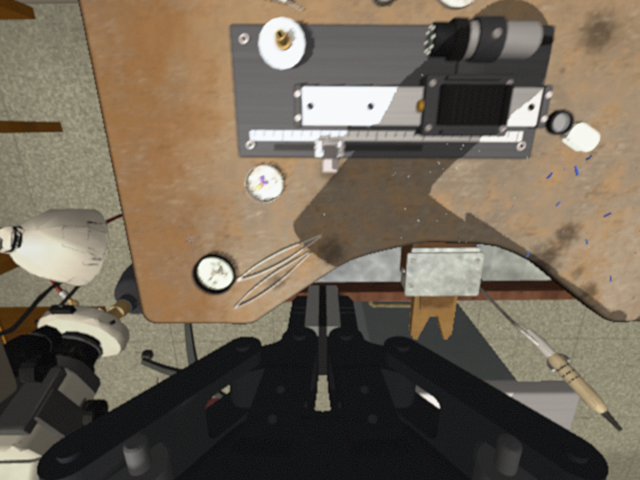

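The wrist view shows the plate corners at (233,25), (239,158), (531,158) and (550,26). The bumper tip is at (418,105), the pad centre at about (475,105), and the parked arm tip at about (331,168). I'll compute from these.

```bash
python3 - <<'E'
from h import *
s=load('w2')
for n,u,v,z in [('LF',233,25,12),('LN',239,158,12),('RN',531,158,12),('RF',550,26,12),('railL far',303,86,28),('railL near',303,126,28),('railR',544,88,28),('railRn',544,124,28),('bump',418,105,35),('pad',475,105,56),('tip',331,168,77),('armright',340,168,77),('clampL',315,148,35),('clampR',344,148,35),('collet',282,43,42)]:
    print(n,atz(s,u,v,z).round(1))
im=cv2.imread('pics/w2.png')[80:200,230:530]; im=cv2.convertScaleAbs(im,alpha=1.5,beta=15)
cv2.imwrite('pics/c4.png',cv2.resize(im,None,fx=2.66,fy=2.66,interpolation=cv2.INTER_CUBIC))
E
```

```text
LF [612.3 292.1  12. ]
LN [486.4 297.4  12. ]
RN [483.2 -19.6  12. ]
RF [608.1 -14.8  12. ]
railL far [555.7 224.9  28. ]
railL near [518.7 226.   28. ]
railR [551.4 -10.1  28. ]
railRn [518.1 -16.7  28. ]
bump [536.9 113.3  35. ]
pad [535.1  67.   56. ]
tip [482.2 198.9  77. ]
armright [482.2 190.8  77. ]
clampL [497.5 214.1  35. ]
clampR [497.2 184.8  35. ]
collet [590.  242.1  42. ]
```

View pics/c4.png

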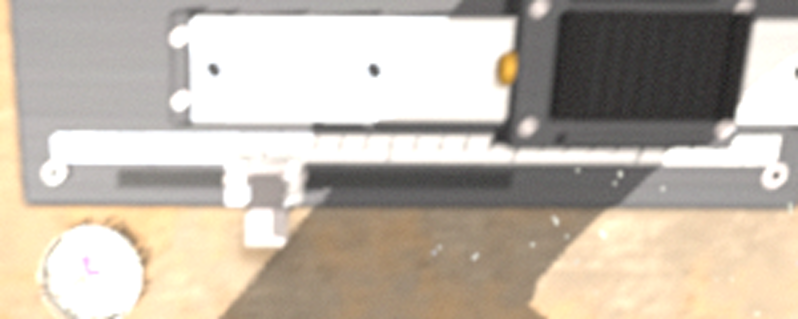

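Both measurements agree: stop at y≈200, rail x≈536, pad at about (536,67), and bumper to stop face about 77 mm. Next I'll lower in front of the arm and tip it over.

Request:
arm_command --plan '[{"dx": 0.0, "dy": -0.004, "dz": -0.038, "rx": 0.0, "ry": 0.0, "rz": 0.0, "gripper": 0.0}, {"dx": 0.0, "dy": -0.005, "dz": -0.076, "rx": 0.0, "ry": 0.0, "rz": 0.0, "gripper": 0.0}, {"dx": 0.0, "dy": -0.005, "dz": -0.114, "rx": 0.0, "ry": 0.0, "rz": 0.0, "gripper": 0.0}, {"dx": 0.0, "dy": -0.005, "dz": -0.15, "rx": 0.0, "ry": 0.0, "rz": 0.0, "gripper": 0.0}, {"dx": 0.0, "dy": -0.005, "dz": -0.174, "rx": 0.0, "ry": 0.0, "rz": 0.0, "gripper": 0.0}, {"dx": 0.012, "dy": -0.005, "dz": -0.174, "rx": 0.0, "ry": 0.0, "rz": 0.0, "gripper": 0.0}, {"dx": 0.022, "dy": -0.005, "dz": -0.174, "rx": 0.0, "ry": 0.0, "rz": 0.0, "gripper": 0.0}, {"dx": 0.03, "dy": -0.005, "dz": -0.174, "rx": 0.0, "ry": 0.0, "rz": 0.0, "gripper": 0.0}, {"dx": 0.038, "dy": -0.005, "dz": -0.174, "rx": 0.0, "ry": 0.0, "rz": 0.0, "gripper": 0.0}, {"dx": 0.046, "dy": -0.005, "dz": -0.174, "rx": 0.0, "ry": 0.0, "rz": 0.0, "gripper": 0.0}, {"dx": 0.054, "dy": -0.005, "dz": -0.174, "rx": 0.0, "ry": 0.0, "rz": 0.0, "gripper": 0.0}, {"dx": 0.062, "dy": -0.005, "dz": -0.174, "rx": 0.0, "ry": 0.0, "rz": 0.0, "gripper": 0.0}]'

```text
t: 2.33
tool_pos: [499.5, 204.9, 65.2]
tcp_rot: [-3.14, 0.017, -0.002]
force: [-0.4, 1.0, 0.7]
width: 0.1
```

Request:
arm_command --plan '[{"dx": 0.006, "dy": 0.0, "dz": 0.0, "rx": 0.0, "ry": 0.0, "rz": 0.0, "gripper": 0.0}, {"dx": 0.01, "dy": 0.0, "dz": 0.0, "rx": 0.0, "ry": 0.0, "rz": 0.0, "gripper": 0.0}, {"dx": 0.01, "dy": 0.0, "dz": 0.0, "rx": 0.0, "ry": 0.0, "rz": 0.0, "gripper": 0.0}]'

```text
t: 2.58
tool_pos: [509.1, 204.7, 64.3]
tcp_rot: [-3.141, 0.018, -0.0]
force: [0.1, 0.5, 0.4]
width: -0.3
```

```bash
python3 - <<'E'
from h import *
s=snap('wrist','w3'); t=read_state(); print(t['t'],t['tool_pos'],t['tcp_rot'],t['force'],t['width'])
E
```

```text
2.6333 [508.49797243 204.56859155  64.21677508] [ 3.14143465e+00 -1.76024394e-02 -1.65993083e-04] [-0.09104513 -0.35818052 -0.04736248] -0.2014874661718914
```

View pics/w3.png

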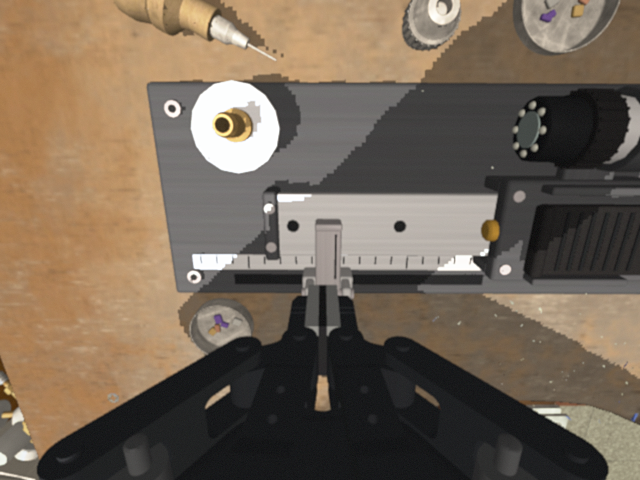

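The arm now lies across the rail, its right edge at u≈341 and the bumper tip at u≈482.

```bash
python3 - <<'E'
from h import *
s=load('w3'); print(s['position'])
for n,u,v,z in [('face',341,230,38),('faceL',317,230,38),('bump',482,230,35),('pad front edge',531,240,57),('car front',497,230,40),('railL far',280,195,28),('railL near',282,262,28),('screwF',519,196,46),('screwN',505,270,46),('collet',233,124,68)]:
    print(n,atz(s,u,v,z).round(1))
E
```

```text
[589.68467011 202.70252378 205.9865535 ]
face [537.4 193.3  38. ]
faceL [537.5 206.   38. ]
bump [535.6 117.1  35. ]
pad front edge [537.3 104.1  57. ]
car front [537.1 111.7  40. ]
railL far [554.6 226.   28. ]
railL near [515.2 226.9  28. ]
screwF [556.3 106.9  46. ]
screwN [516.9 107.4  46. ]
collet [591.  237.9  68. ]
```

Request:
arm_command --plan '[{"dx": 0.0, "dy": 0.0, "dz": 0.03, "rx": 0.0, "ry": 0.0, "rz": 0.0, "gripper": 0.0}, {"dx": 0.008, "dy": -0.034, "dz": 0.036, "rx": 0.0, "ry": 0.0, "rz": 0.0, "gripper": 0.0}, {"dx": 0.016, "dy": -0.07, "dz": 0.036, "rx": 0.0, "ry": 0.0, "rz": 0.0, "gripper": 0.0}, {"dx": 0.024, "dy": -0.105, "dz": 0.036, "rx": 0.0, "ry": 0.0, "rz": 0.0, "gripper": 0.0}, {"dx": 0.027, "dy": -0.136, "dz": 0.03, "rx": 0.0, "ry": 0.0, "rz": 0.0, "gripper": 0.0}, {"dx": 0.027, "dy": -0.136, "dz": 0.01, "rx": 0.0, "ry": 0.0, "rz": 0.0, "gripper": 0.0}, {"dx": 0.027, "dy": -0.136, "dz": 0.006, "rx": 0.0, "ry": 0.0, "rz": 0.0, "gripper": 0.0}, {"dx": 0.027, "dy": -0.136, "dz": 0.006, "rx": 0.0, "ry": 0.0, "rz": 0.0, "gripper": 0.0}]'

```text
t: 3.3
tool_pos: [534.0, 68.1, 69.1]
tcp_rot: [3.14, -0.018, -0.004]
force: [0.2, -0.2, 0.2]
width: 0.2
```

```bash
python3 - <<'E'
from h import *
s=snap('wrist','w4'); t=read_state(); print(s['position'],t['t'],t['tool_pos'],t['tcp_rot'],t['force'],t['width'])
E
```

```text
[615.06546285  66.2171138  210.58031813] 3.35 [534.80861736  68.85673187  70.09775393] [ 3.14076851e+00 -1.62604291e-02 -1.95165731e-03] [0.06222062 0.52206808 0.31340754] 0.3072814287999316
```

View pics/w4.png

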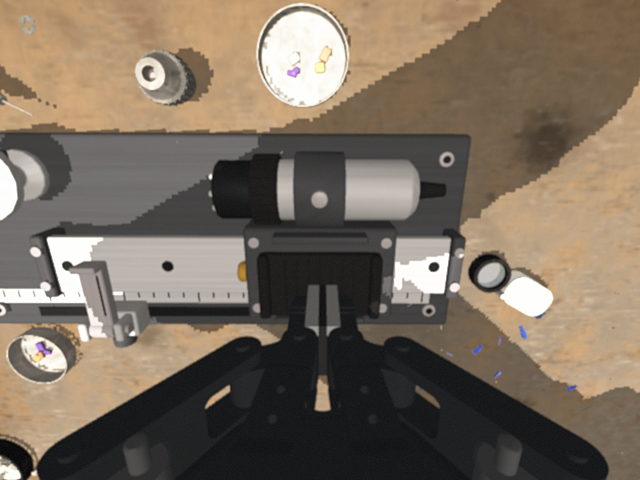

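The finger is centred over the pad (pad u 260–382, tip at about 322). The remaining travel is about 76 mm. Next I'll press.

Request:
arm_command --plan '[{"dx": 0.001, "dy": -0.001, "dz": -0.008, "rx": 0.0, "ry": 0.0, "rz": 0.0, "gripper": 0.0}, {"dx": 0.001, "dy": -0.001, "dz": -0.013, "rx": 0.0, "ry": 0.0, "rz": 0.0, "gripper": 0.0}, {"dx": 0.001, "dy": -0.001, "dz": -0.016, "rx": 0.0, "ry": 0.0, "rz": 0.0, "gripper": 0.0}, {"dx": 0.001, "dy": -0.001, "dz": -0.018, "rx": 0.0, "ry": 0.0, "rz": 0.0, "gripper": 0.0}, {"dx": 0.001, "dy": -0.001, "dz": -0.018, "rx": 0.0, "ry": 0.0, "rz": 0.0, "gripper": 0.0}]'

```text
t: 3.77
tool_pos: [536.2, 68.2, 52.6]
tcp_rot: [3.141, -0.015, -0.0]
force: [-4.1, 0.8, 9.7]
width: -0.2
```

Request:
arm_command --plan '[{"dx": 0.0, "dy": 0.0, "dz": -0.002, "rx": 0.0, "ry": 0.0, "rz": 0.0, "gripper": 0.0}, {"dx": 0.0, "dy": 0.0, "dz": -0.0035, "rx": 0.0, "ry": 0.0, "rz": 0.0, "gripper": 0.0}, {"dx": 0.0, "dy": 0.0, "dz": -0.0045, "rx": 0.0, "ry": 0.0, "rz": 0.0, "gripper": 0.0}, {"dx": 0.0, "dy": 0.0, "dz": -0.0045, "rx": 0.0, "ry": 0.0, "rz": 0.0, "gripper": 0.0}]'

```text
t: 4.1
tool_pos: [536.2, 68.1, 48.6]
tcp_rot: [3.142, -0.015, 0.0]
force: [-4.4, 1.5, 10.7]
width: 0.4
```

The pad is about 4–5 mm down at 10.7 N, so the brake is free. Next I'll slide gently towards the stop.

Request:
arm_command --plan '[{"dx": 0.0, "dy": 0.003, "dz": -0.0005, "rx": 0.0, "ry": 0.0, "rz": 0.0, "gripper": 0.0}, {"dx": 0.0, "dy": 0.007, "dz": -0.0005, "rx": 0.0, "ry": 0.0, "rz": 0.0, "gripper": 0.0}, {"dx": 0.0, "dy": 0.012, "dz": -0.0005, "rx": 0.0, "ry": 0.0, "rz": 0.0, "gripper": 0.0}, {"dx": 0.0, "dy": 0.017, "dz": -0.0005, "rx": 0.0, "ry": 0.0, "rz": 0.0, "gripper": 0.0}, {"dx": 0.0, "dy": 0.022, "dz": -0.0005, "rx": 0.0, "ry": 0.0, "rz": 0.0, "gripper": 0.0}, {"dx": 0.0, "dy": 0.027, "dz": -0.0005, "rx": 0.0, "ry": 0.0, "rz": 0.0, "gripper": 0.0}, {"dx": 0.0, "dy": 0.032, "dz": -0.0005, "rx": 0.0, "ry": 0.0, "rz": 0.0, "gripper": 0.0}, {"dx": 0.0, "dy": 0.037, "dz": -0.0005, "rx": 0.0, "ry": 0.0, "rz": 0.0, "gripper": 0.0}, {"dx": 0.0, "dy": 0.042, "dz": -0.0005, "rx": 0.0, "ry": 0.0, "rz": 0.0, "gripper": 0.0}, {"dx": 0.0, "dy": 0.047, "dz": -0.0005, "rx": 0.0, "ry": 0.0, "rz": 0.0, "gripper": 0.0}, {"dx": 0.0, "dy": 0.051, "dz": -0.0005, "rx": 0.0, "ry": 0.0, "rz": 0.0, "gripper": 0.0}, {"dx": 0.0, "dy": 0.053, "dz": -0.0005, "rx": 0.0, "ry": 0.0, "rz": 0.0, "gripper": 0.0}]'

```text
t: 5.1
tool_pos: [537.0, 121.7, 48.6]
tcp_rot: [-3.141, 0.014, -0.003]
force: [-2.5, -1.4, 11.0]
width: 0.4
```

```bash
python3 - <<'E'
from h import *
s=snap('wrist','w5'); t=read_state(); print(s['position'],t['t'],t['tool_pos'],t['force'])
cv2.imwrite('pics/c5.png',cv2.resize(s['pixels'][200:360,60:420,::-1],None,fx=2.2,fy=2.2))
E
```

```text
[617.38771981 119.83495751 190.37799705] 5.15 [536.99512968 121.9414716   48.58537989] [-2.36245484  1.52048671 10.98339484]
```

View pics/c5.png

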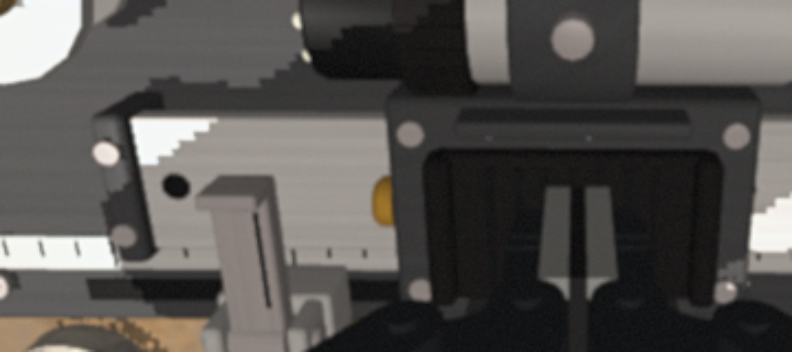

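The carriage follows the finger. The bumper (u≈229) is still about 22 mm short of the face (u≈186), so I'll close up slowly.

Request:
arm_command --plan '[{"dx": 0.0, "dy": 0.004, "dz": 0.0, "rx": 0.0, "ry": 0.0, "rz": 0.0, "gripper": 0.0}, {"dx": 0.0, "dy": 0.008, "dz": 0.0, "rx": 0.0, "ry": 0.0, "rz": 0.0, "gripper": 0.0}, {"dx": 0.0, "dy": 0.012, "dz": 0.0, "rx": 0.0, "ry": 0.0, "rz": 0.0, "gripper": 0.0}, {"dx": 0.0, "dy": 0.015, "dz": 0.0, "rx": 0.0, "ry": 0.0, "rz": 0.0, "gripper": 0.0}, {"dx": 0.0, "dy": 0.017, "dz": 0.0, "rx": 0.0, "ry": 0.0, "rz": 0.0, "gripper": 0.0}, {"dx": 0.0, "dy": 0.018, "dz": 0.0, "rx": 0.0, "ry": 0.0, "rz": 0.0, "gripper": 0.0}, {"dx": 0.0, "dy": 0.019, "dz": 0.0, "rx": 0.0, "ry": 0.0, "rz": 0.0, "gripper": 0.0}, {"dx": 0.0, "dy": 0.02, "dz": 0.0, "rx": 0.0, "ry": 0.0, "rz": 0.0, "gripper": 0.0}, {"dx": 0.0, "dy": 0.021, "dz": 0.0, "rx": 0.0, "ry": 0.0, "rz": 0.0, "gripper": 0.0}]'

```text
t: 5.9
tool_pos: [537.3, 142.6, 48.8]
tcp_rot: [-3.141, 0.015, -0.004]
force: [-1.3, -0.0, 10.7]
width: -0.0
```

Request:
arm_command --plan '[{"dx": 0.0, "dy": 0.001, "dz": 0.0, "rx": 0.0, "ry": 0.0, "rz": 0.0, "gripper": 0.0}, {"dx": 0.0, "dy": 0.001, "dz": 0.0, "rx": 0.0, "ry": 0.0, "rz": 0.0, "gripper": 0.0}]'

```text
t: 6.07
tool_pos: [537.3, 143.7, 48.8]
tcp_rot: [-3.141, 0.014, -0.004]
force: [-1.9, 0.4, 10.4]
width: -0.0
```

Request:
arm_command --plan '[{"dx": 0.0, "dy": 0.001, "dz": 0.0, "rx": 0.0, "ry": 0.0, "rz": 0.0, "gripper": 0.0}, {"dx": 0.0, "dy": 0.0015, "dz": 0.0, "rx": 0.0, "ry": 0.0, "rz": 0.0, "gripper": 0.0}, {"dx": 0.0, "dy": 0.0015, "dz": 0.0, "rx": 0.0, "ry": 0.0, "rz": 0.0, "gripper": 0.0}]'

```text
t: 6.32
tool_pos: [537.3, 145.1, 48.8]
tcp_rot: [-3.141, 0.015, -0.004]
force: [-1.9, -0.0, 11.6]
width: -0.4
```

```bash
python3 - <<'E'
from h import *
s=snap('wrist','w6'); t=read_state(); print(s['position'],t['t'],t['tool_pos'],t['force'])
cv2.imwrite('pics/c6.png',cv2.resize(s['pixels'][200:330,150:350,::-1],None,fx=4,fy=4,interpolation=cv2.INTER_CUBIC))
E
```

```text
[617.63284485 143.1851941  190.61021278] 6.3667 [537.27546735 145.10475092  48.74766338] [-1.54025681 -0.22611789 10.23590211]
```

View pics/c6.png

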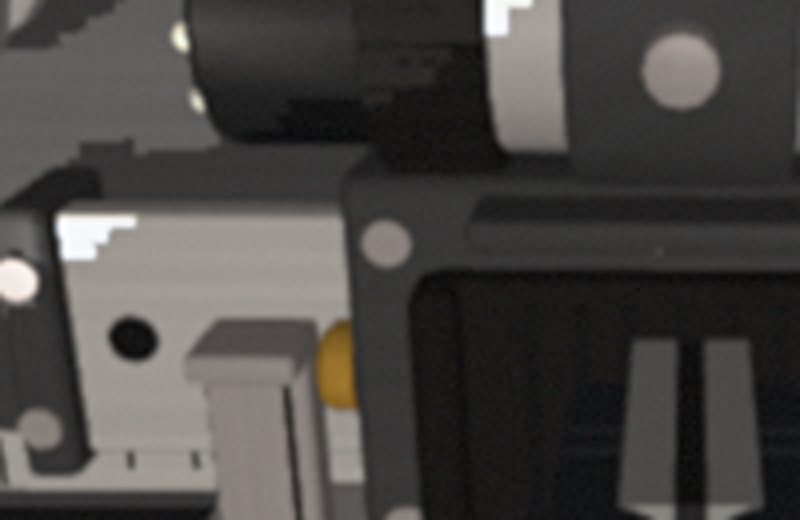

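The bumper (u≈229) is about at the face. There is no contact force yet, so I'll advance in small steps and watch fy.

Request:
arm_command --plan '[{"dx": 0.0, "dy": 0.001, "dz": 0.0, "rx": 0.0, "ry": 0.0, "rz": 0.0, "gripper": 0.0}, {"dx": 0.0, "dy": 0.001, "dz": 0.0, "rx": 0.0, "ry": 0.0, "rz": 0.0, "gripper": 0.0}]'

```text
t: 6.53
tool_pos: [537.3, 146.2, 48.8]
tcp_rot: [-3.141, 0.015, -0.004]
force: [-1.6, -0.2, 11.7]
width: 0.1
```

Request:
arm_command --plan '[{"dx": 0.0, "dy": 0.001, "dz": 0.0, "rx": 0.0, "ry": 0.0, "rz": 0.0, "gripper": 0.0}, {"dx": 0.0, "dy": 0.001, "dz": 0.0, "rx": 0.0, "ry": 0.0, "rz": 0.0, "gripper": 0.0}]'

```text
t: 6.7
tool_pos: [537.3, 146.5, 48.8]
tcp_rot: [3.142, -0.015, 0.003]
force: [0.1, -2.7, 10.8]
width: 0.2
```

Request:
arm_command --plan '[{"dx": 0.0, "dy": 0.0008, "dz": 0.0, "rx": 0.0, "ry": 0.0, "rz": 0.0, "gripper": 0.0}, {"dx": 0.0, "dy": 0.0008, "dz": 0.0, "rx": 0.0, "ry": 0.0, "rz": 0.0, "gripper": 0.0}]'

```text
t: 6.87
tool_pos: [537.3, 146.8, 48.7]
tcp_rot: [3.141, -0.014, 0.003]
force: [1.1, -6.6, 11.3]
width: 0.3
```

There is firm contact (fy −6.6 N, well under the clamp's 20 N). I'll ease off most of the side load, then lift straight up.

Request:
arm_command --plan '[{"dx": 0.0, "dy": -0.0007, "dz": 0.0, "rx": 0.0, "ry": 0.0, "rz": 0.0, "gripper": 0.0}, {"dx": 0.0, "dy": -0.0007, "dz": 0.003, "rx": 0.0, "ry": 0.0, "rz": 0.0, "gripper": 0.0}, {"dx": 0.0, "dy": -0.0007, "dz": 0.006, "rx": 0.0, "ry": 0.0, "rz": 0.0, "gripper": 0.0}, {"dx": 0.0, "dy": -0.0007, "dz": 0.012, "rx": 0.0, "ry": 0.0, "rz": 0.0, "gripper": 0.0}, {"dx": 0.0, "dy": -0.0007, "dz": 0.03, "rx": 0.0, "ry": 0.0, "rz": 0.0, "gripper": 0.0}, {"dx": 0.0, "dy": -0.0007, "dz": 0.06, "rx": 0.0, "ry": 0.0, "rz": 0.0, "gripper": 0.0}, {"dx": 0.0, "dy": -0.0007, "dz": 0.08, "rx": 0.0, "ry": 0.0, "rz": 0.0, "gripper": 0.0}, {"dx": 0.0, "dy": -0.0007, "dz": 0.08, "rx": 0.0, "ry": 0.0, "rz": 0.0, "gripper": 0.0}, {"dx": 0.0, "dy": -0.0007, "dz": 0.08, "rx": 0.0, "ry": 0.0, "rz": 0.0, "gripper": 0.0}]'

```text
t: 7.62
tool_pos: [536.8, 147.1, 128.7]
tcp_rot: [-3.14, 0.016, -0.004]
force: [-0.2, -0.3, -0.8]
width: 0.1
```

```bash
python3 - <<'E'
from h import *
s=snap('wrist','w7'); t=read_state(); print(s['position'],t['t'],t['tool_pos'],t['force'])
cv2.imwrite('pics/c7.png',cv2.resize(s['pixels'][80:330,120:440,::-1],None,fx=2.4,fy=2.4,interpolation=cv2.INTER_CUBIC))
E
```

```text
[617.09945585 144.88938448 270.4650511 ] 7.6667 [536.00657972 146.59651248 127.43594682] [-0.21585303 -0.766217   -0.94069951]
```

No more pictures can be viewed, so I'll check by colour measurement instead: the gold bumper's extent and the face against earlier.

```bash
python3 - <<'E'
from h import *
for f in ('w3','w6','w7'):
    s=load(f); im=s['pixels']; hsv=cv2.cvtColor(im,cv2.COLOR_RGB2HSV)
    m=((hsv[...,0]>12)&(hsv[...,0]<24)&(hsv[...,1]>170)&(hsv[...,2]>70)).astype(np.uint8)
    u0,v0=proj(s,[537,{'w3':115,'w6':192,'w7':193}[f],35])[0].round().astype(int)
    w=m[v0-14:v0+14,u0-25:u0+25]; ys,xs=np.nonzero(w)
    if len(xs): 
        u=xs.min()+u0-25; v=ys.mean()+v0-14; print(f,len(xs),u,v,'bumper',atz(s,u,v,35)[:2].round(1))
        if f!='w3': print(im[int(v),u-16:u+8].mean(1).round().astype(int))
    print('expected arm edges u', proj(s,[[537,193,38],[537,207,38]]).round(1).tolist())
    r=im[int(proj(s,[537,200,38])[0][1])]; a=proj(s,[537,200,38])[0][0]; print(r[int(a)-22:int(a)+22].mean(1).round().astype(int))
E
```

```text
w3 264 483 230.09469696969697 bumper [535.6 116.5]
expected arm edges u [[341.6, 230.7], [315.2, 231.0]]
[184 185 184 184 185 183 185 185 171 146 136 141 144 143 144 144 144 144
 144 144 144 144 143 144 144 146 145 146 146 146 145 142 146 147 143 152
 171 183 185 181 185 183 184 183]
w6 140 230 291.4142857142857 bumper [536.5 192.2]
[133 135 135 136 135 135 136 133 120 100  79  83  92  85  77  81  91 101
 105 104 104 102 100  90]
expected arm edges u [[226.9, 293.3], [199.6, 293.6]]
[153 153 154 152 146 132 127 129 128 129 129 128 131 131 130 130 129 131
 129 131 130 130 130 132 132 132 130 132 132 133 131 121 106 101 114 112
  92  77  80  91  99 103 104 104]
w7 58 260 240.51724137931035 bumper [536.7 192.8]
[155 156 154 157 158 157 155 153 154 157 157 157 154 131 103  98 107 118
 123 123 111  87  65  61]
expected arm edges u [[259.0, 241.4], [240.2, 241.6]]
[ 89  94 119 155 178 182 182 181 180 181 181 170 155 155 161 166 166 166
 167 166 167 166 167 159 147 144 145 147 149 146 138 122 107 109 117 124
 127 116  92  62  60  66  65  65]
```

```bash
python3 -c "
from station import *
print(job_done())"
```

```text
the job is handed in; nothing more can be done
None
```

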